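# Reverse the ratchet and clamp the mould

### The job

The mould is still loose in the bench press. Flip the thumb lever of the press's ratchet handle over from releasing to tightening, then swing the handle back and forth to wind the pad down until it bears firmly on the mould: stop when the handle takes about half as much push again as it takes running free, and never crush the mould with more than twice the free push. Leave the mould where it lies under the pad, let go of the handle, and do not disturb the other things on the bench.

Things in the scene. Friction and masses are not known exactly. Their poses are not given: they have to be found in the camera images.
- press: bench press, origin at the centre of its underside, z up, y along the bridge: grey base 150 x 250 x 20 mm, two round posts, a cross bridge with its top 200 mm above the table; on it a wheel of 15 steel pins (24 degrees apart, tops at 226 mm) turns the screw. Clockwise from above lowers the pad 8 mm per rad, anticlockwise raises it. Screw friction, 0.8 N m, holds pad loads up to about 100 N
- press_axis (a point): point on the press's vertical screw axis, 233 mm above the table, about which the ratchet handle and the pin wheel turn
- handle (a joint): ratchet handle about the press axis, rad, positive clockwise from above; 0 points along the press's -y; stops at -0.6 and 0.6; own friction 0.2 N m. Lever at tightening: a clockwise swing drives the screw down, an anticlockwise one clicks back freely (up to 0.42 rad lost motion). Lever at releasing: the reverse. Two to four strokes bring the pad down
- knob (a point): middle of the upright round wooden knob at the handle's end: 26 mm across, 224 to 275 mm above the table, this point at 255 mm, 135 mm from the axis; below it a steel arm 16 mm wide. Pushing it along its circle takes about 7.5 N while the screw runs free (about 5 N is left after stopping, 1.5 N in lost motion); each 10 N of pad load adds 0.6 N, about 4 N per 10 mm of knob travel
- pawl (a joint): thumb lever on its pivot, rad, positive clockwise from above: -0.3 releasing (at the start), +0.3 tightening. Unstable at 0, it snaps to either side; with a tooth resting on a pin it stands at only 0.15 to 0.2 until the handle moves, which is fine (flipped = above 0.08)
- tab (a point): top of the thumb lever's upright steel tab, 12 (along the arm) x 9 x 36 mm, 231 to 267 mm above the table. The lever pivots on the arm 50 mm from the axis; the tab stands 36 mm from the pivot, back towards the axis. Seen from the axis looking out to the knob it stands 11 mm right of the arm's centre line when releasing, 11 mm left when tightening; push it across with 3 N
- pad: round rubber-faced pressure pad under the screw, 56 mm across, 16 mm thick; origin at the centre of its underside, which starts 5 to 16 mm above the mould's core plug
- mould: flat aluminium mould, 80 x 90 x 26 mm, 1 kg, lying loose on a riser plate under the pad; origin at the centre of its underside. A round steel core plug, 44 mm across, stands 1 to 7 mm proud of its top, set differently each time and not measured; it does not sink under the load. The pad bears on this plug; the mould is to carry 30 to 130 N
- bottle: amber glass bottle with black cap, 66 mm across, 170 mm tall; origin at the centre of its foot; a bystander
- glue_jar: squat amber jar with white cap, 64 mm across, 75 mm tall; origin at the centre of its foot; a bystander
- mallet: hammer lying flat, 260 mm long; a bystander
- awl: awl with a round handle lying flat, 170 mm long; a bystander
- burnisher: dark wooden rubbing block, 35 x 90 x 30 mm; a bystander
- rivet_ring: brass ring lying flat, 54 mm across, 14 mm high; a bystander
- rivet_pot: white ceramic bowl, 80 mm across, 55 mm high; a bystander
Things that resemble listed ones, but are neither listed nor needed, are in the scene too. Several things have the shape of the mould; the one meant has the colours described above.

How it is judged:
On the way, in this order (a step that is already met when the one before it is completed fails the run):
1. thumb lever flipped to the tightening side while the mould is still loose (value of joint pawl above 0.08 rad and contact force between pad and mould below 5 N), for 0.2 s.
2. pad bears firmly on the mould (contact force between pad and mould above 30 N), for 0.2 s.
At the end, for the whole second after the job is handed in: The pad presses on the mould with 30 to 130 N and keeps doing so after the handle is let go, the thumb lever is on the tightening side (joint above 0.08 rad), and the mould lies still, centred under the pad within 20 mm (contact force between pad and mould between 30 and 130 N and value of joint pawl above 0.08 rad and horizontal distance between pad and mould below 0.02 m and linear speed of mould below 0.01 m/s); the robot touches nothing.
It fails at once if the mould is crushed: pad load above 130 N (contact force between pad and mould above 130 N).
It fails at once if the mould is shifted by more than 15 mm (distance of mould from where it was at the start of the episode above 0.015 m).
It fails at once if another thing on the bench is disturbed (moved more than 30 mm) (distance of any of bottle, glue_jar, mallet, awl, burnisher, rivet_ring, rivet_pot from where it was at the start of the episode above 0.03 m).
It also fails if it takes over 72 s, if anything falls off the work surface, if the arm or the gripper's body presses on something with over 40 N, if the wrist force passes 120 N, or if a joint passes its speed limit or range.

### The arm

A 7-joint arm with a two-finger parallel gripper is mounted at the origin on the work surface. World frame = base frame: x ahead of the robot, y to its left, z up, the work surface at z = 0. Lengths are in m, angles in rad, forces in N, time in s.
With the tool pointing down it reaches from about 0.425 to 0.925 m from the base axis. Payload 6.8 kg.
Tool frame: the origin (TCP) lies at the very end of the fingers, on their centre line; the grasp point (between the pads) lies bot.grip_point_offset behind it (bot.grip_point_offset is the distance from the TCP to the grasp point, in m); z points along the fingers, y is the line along which they close (so a half turn about z gives the same grasp; the last joint's range is limited). The gripper opens to 85 mm and grips with 20 to 120 N. Pads are 22 mm wide; open, the fingers measure 114 mm over their backs; the gripper's body (76 mm by 85 mm) begins 54 mm behind the grasp point. The pads swing forward as they close: fully open they stand 13 mm farther back than shut.
Start: joints at [-0.108, 0.477, 0.022, 1.555, -0.011, 1.109, -0.083], TCP at [0.675, 0, 0.231] pointing down, gripper open.
Joint ranges: [-2.96, 2.96], [-0.34, 2.1], [-1.41, 1.46], [0.24, 2.44], [-1.37, 4.51], [0.17, 1.92], [-2.96, 2.96]. Speed limits (rad/s): [2.39, 2.39, 3.14, 3.14, 3.14, 3.14, 3.14].

### API

Orientations are given as a unit quaternion [w, x, y, z].
In Python, from station import bot, imaging gives the robot as it stands. The module is installed in compiled form; this text tells all that it offers.
- The arm moves only by the tool carry_out, never from a script. Its argument "targets" is one flat list of numbers, 5 for each row, row after row: the closure in counts, from 0 (fully open) to 255 (shut), then the shift along the world's x, y, z in mm, then the turn about the world's z in degrees. A call has 1 to 20 rows; each row shifts and turns the commanded pose from where the row before left it; what a row does not reach is not made up. A row lasts 1/10 s, in which the tool goes at most 50 mm and 8.59 degrees, less where a joint would pass 70% of its speed; a pose out of reach is approached as far as the arm can. A call is refused whole if a number of a shift passes 50 or a number of a turn 8.59, either way. A call with a gripper value outside its range is refused whole. The fingers move at their own pace and stop on an object; "newtons" is the grip in N (left out, the last holds). Time passes only in rows, so rows that do not move let the fingers close. It gives the time, the measured TCP pose, the force, the opening and the grip force at its end, in the units of the state.
- bot.get_obs(): the state, without advancing time (a new reading comes with each control period).
- imaging.read_camera(name): name is "scene" or "side" or "wrist"; returns a dict with "frame" (480x640x3 uint8, red, green, blue), "fov_y" (degrees; the focal length in pixels is half the picture's height over the tangent of half this angle, whatever the lens; pixels are square), "cx", "cy" (the principal point, pixels), "pose" (4x4, takes a point from camera to world coordinates); the wrist camera has in their place "tool_from_camera" (4x4, takes a point from camera to tool coordinates, whose origin is the TCP and whose axes are the flange's). Camera axes: x right, y up, looking along -z (the intrinsics and any distortion apply to the point x, -y, -z); pixel columns grow to the right and rows downward; lengths in m; the calibration is good to about 2 mm. A picture is of the moment at which its call begins: read the wrist's pose just before it. There is no depth.
- bot.hand_in(): hands the job in; it is judged then, once.
The state is a dict: "t": time; "q": joint angles; "joint_vel": joint speeds; "joint_torque": joint torques, N m; "eef_pos": TCP position; "tool_rot": TCP orientation; "contact_force": force on the tool from outside, world axes, zero at the start; "torque": the same for the moment, N m; "gripper_width": opening from 0.0 (shut) to 1.0 (fully open); "grasp_force": force on a finger pad.
Only numpy, scipy, OpenCV 4.12 (cv2) and the standard library are available. Lean on these libraries where they do the work, as an engineer would, in place of code of your own. Each camera call takes 0.05 s, during which the arm holds its last target. There are 200 camera calls.

## Working session

There is one attempt and no reset: what is moved stays moved. The work goes in short steps, Python scripts to look and compute and a tool call to move; the robot and the scene stay as the last step left them, time stands still between calls to the robot, and variables do not carry over. Pictures are saved under pics/ and viewed, at most 10 in all, crops included, and the job is handed in when it is done.

Besides the shell and the picture viewer there is one more tool, called after ">>>" as name(argument=value, ...) on one line, values as JSON. carry_out: Moves the arm, as the interface text tells. Its arguments: {"type":"object","properties":{"targets":{"type":"array","items":{"type":"number"}},"newtons":{"type":"number"}},"required":["targets"]}

```bash
mkdir -p pics; cat > h.py <<'E'
import numpy as np,cv2
from station import bot,imaging
def save(n,f): cv2.imwrite(f'pics/{n}.png',f[:,:,::-1])
def ray(c,u,v,T=None):
    T=np.array(c['pose']) if T is None else T
    f=240/np.tan(np.radians(c['fov_y'])/2)
    d=np.array([(u-c['cx'])/f,-(v-c['cy'])/f,-1.])
    return T[:3,3],T[:3,:3]@d
def onz(c,u,v,z,T=None):
    o,d=ray(c,u,v,T); return o+d*(z-o[2])/d[2]
def proj(c,p,T=None):
    T=np.array(c['pose']) if T is None else T
    f=240/np.tan(np.radians(c['fov_y'])/2)
    q=T[:3,:3].T@(np.array(p)-T[:3,3]); return c['cx']+f*q[0]/-q[2], c['cy']-f*q[1]/-q[2]
def tri(a,ua,b,ub):
    o1,d1=ray(a,*ua);o2,d2=ray(b,*ub)
    s=np.linalg.lstsq(np.c_[d1,-d2],o2-o1,rcond=None)[0]
    p,q=o1+s[0]*d1,o2+s[1]*d2
    return (p+q)/2,np.linalg.norm(p-q)
E
python3 - <<'E'
from h import *
o=bot.get_obs();print(o['eef_pos'],o['tool_rot'],o['contact_force'],bot.grip_point_offset,o['t'])
for n in('scene','side'):
    c=imaging.read_camera(n);save(n+'0',c['frame']);print(n,[k for k in c],c['fov_y'],c['cx'],c['cy'],np.round(c['pose'],3).tolist())
    np.save(n+'0.npy',c,allow_pickle=True)
E
```

```text
[ 6.74415269e-01 -4.08965241e-05  2.30331239e-01] [-5.86443873e-04  7.07092529e-01  7.07120450e-01 -6.94178362e-04] [ 0.01594078 -0.30024176 -0.29041336] 0.0187 0.0
scene ['frame', 'fov_y', 'cx', 'cy', 'pose'] 49.98168628992535 318.0878564537729 250.27147517786176 [[-0.08, -0.613, 0.786, 1.366], [0.997, -0.067, 0.049, 0.077], [0.023, 0.787, 0.616, 0.79], [0.0, 0.0, 0.0, 1.0]]
side ['frame', 'fov_y', 'cx', 'cy', 'pose'] 51.538884234292226 324.19485153266254 240.23698826654373 [[-0.952, 0.174, -0.254, 0.268], [-0.307, -0.5, 0.81, 1.018], [0.014, 0.848, 0.529, 0.838], [0.0, 0.0, 0.0, 1.0]]
```

View pics/scene0.png

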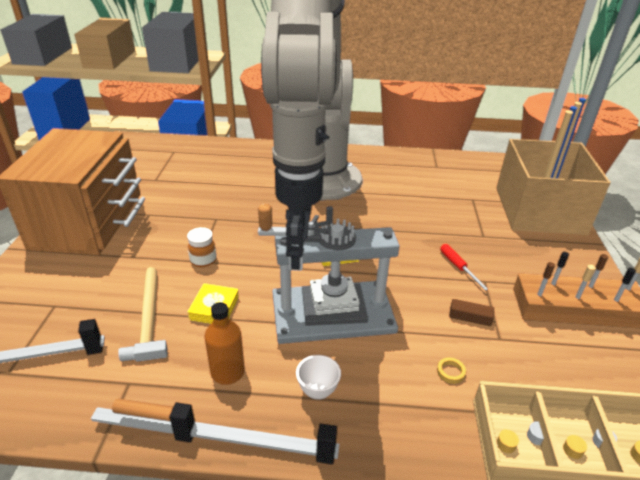

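View pics/side0.png

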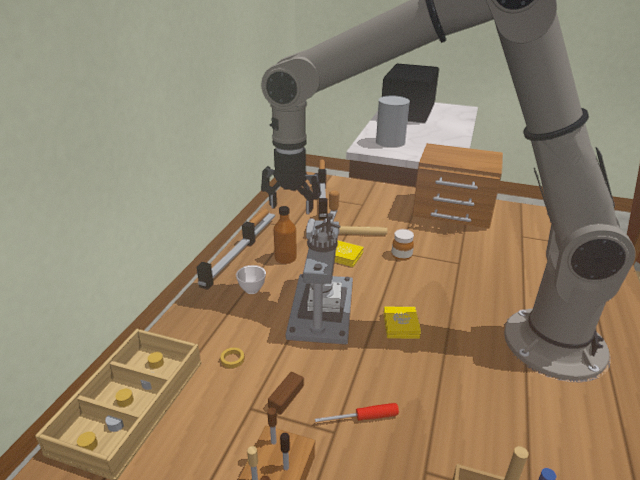

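The scene view shows the press at about (335,280), pin wheel at (338,233), handle knob at (265,215). In the side view the wheel is at (322,238) and the knob at (333,200). Next is one close crop of both, plus the distractors listed.

```bash
python3 - <<'E'
from h import *
S=np.load('scene0.npy',allow_pickle=True).item();D=np.load('side0.npy',allow_pickle=True).item()
a=cv2.resize(S['frame'][190:340,240:420],None,fx=4,fy=4,interpolation=cv2.INTER_CUBIC)[:, :]
b=cv2.resize(D['frame'][175:350,280:360],None,fx=3.4,fy=3.4,interpolation=cv2.INTER_CUBIC)
a=cv2.resize(a,(516,430)); im=np.zeros((600,800,3),np.uint8); im[:430,:516]=a; im[:595,525:525+272]=b
save('crop',im)
E
```

```text
(no output)
```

View pics/crop.png

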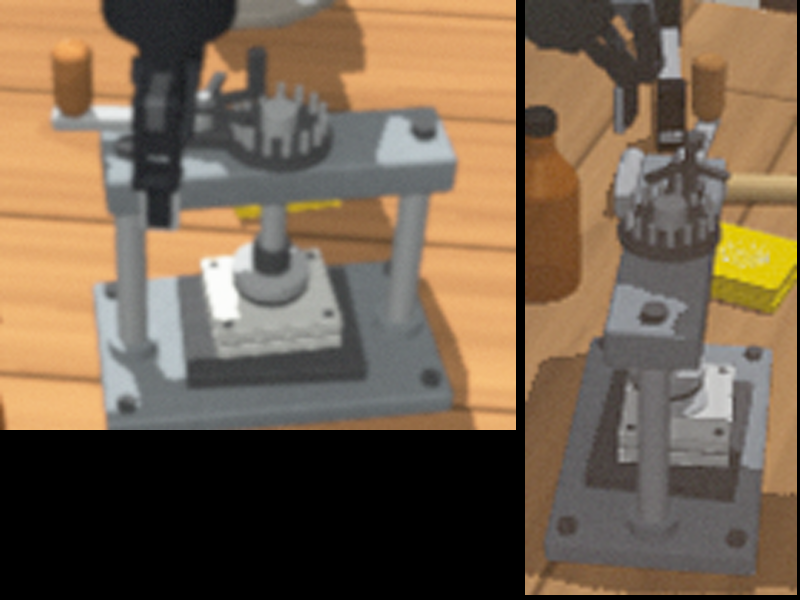

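```bash
python3 - <<'E'
from h import *
np.set_printoptions(precision=4,suppress=True)
S=np.load('scene0.npy',allow_pickle=True).item();D=np.load('side0.npy',allow_pickle=True).item()
s=lambda x,y:(240+x/2.8667,190+y/2.8667)
d=lambda x,y:(280+(x-525)/3.4,175+y/3.4)
B=np.array([onz(S,*s(*p),.022) for p in[(111,290),(127,405),(430,377),(388,268)]]);print('bolts scene',B,B.mean(0))
print('sides',[np.linalg.norm(B[i]-B[i-1]) for i in range(4)],'yaw of y axis',np.degrees(np.arctan2(*( -(B[2]+B[3]-B[0]-B[1])[[0]],(B[2]+B[3]-B[0]-B[1])[[1]]))))
B2=np.array([onz(D,*d(*p),.022) for p in[(567,525),(736,538),(753,353)]]);print('bolts side',B2,(B2[0]+B2[2])/2)
print('knobtop',tri(S,s(72,45),D,d(709,59)),onz(S,*s(72,45),.275),onz(D,*d(709,59),.275))
print('tabtop',tri(S,s(257,50),D,d(691,137)),onz(S,*s(257,50),.267),onz(D,*d(691,137),.267))
print('wheel flange',onz(S,*s(282,143),.203),onz(D,*d(669,238),.203))
print('hubtop',tri(S,s(281,100),D,d(669,197)))
print('pad/plug',onz(S,*s(270,275),.09))
E
```

```text
bolts scene [[ 0.5407 -0.0587  0.022 ]
 [ 0.6573 -0.0309  0.022 ]
 [ 0.6082  0.1825  0.022 ]
 [ 0.4929  0.1531  0.022 ]] [0.5748 0.0615 0.022 ]
sides [np.float64(0.21707610945814665), np.float64(0.11984289206094743), np.float64(0.21891832504106726), np.float64(0.1189650857691667)] yaw of y axis [12.8405]
bolts side [[ 0.6074  0.1797  0.022 ]
 [ 0.4902  0.1541  0.022 ]
 [ 0.538  -0.0604  0.022 ]] [0.5727 0.0596 0.022 ]
knobtop (array([ 0.5856, -0.0715,  0.2738]), np.float64(0.0015893185397440222)) [ 0.5886 -0.0706  0.275 ] [ 0.5849 -0.0707  0.275 ]
tabtop (array([0.5653, 0.0438, 0.2687]), np.float64(0.007875237801437823)) [0.5687 0.0461 0.267 ] [0.5659 0.0339 0.267 ]
wheel flange [0.5811 0.0658 0.203 ] [0.5703 0.0674 0.203 ]
hubtop (array([0.5727, 0.0629, 0.2327]), np.float64(0.0017550084617545105))
pad/plug [0.5866 0.0629 0.09  ]
```

Knob (265,206) and tab (330,207) in the scene view match the geometry: axis ≈ (0.5735, 0.0605), handle ≈ +0.12 rad, with the tab predicted at (0.5645, 0.044) and measured at (0.565, 0.044). Possible mix-ups:
- Knob vs awl handle (140,410) or red screwdriver (455,258): the knob is the wooden one on the press arm.
- Tab vs pivot pin (315,219): the tab is the taller one, nearer the axis.
- Mould vs yellow blocks (215,303) and (340,262): the mould is the aluminium one under the pad.

The crop confirms these choices, so I move to the -x side of the tab with the gripper shut.

>>> carry_out(targets=[255, 0, 0, 40, 0, 255, 0, 0, 40, 0, 255, -36, 12, 0, 0, 255, -36, 12, 0, 0, 255, -36, 12, 0, 0, 255, -36, 11, 0, 0, 255, 0, 0, 0, 0, 255, 0, 0, -25, 0, 255, 0, 0, -25, 0, 255, 0, 0, -16, 0, 255, 0, 0, 0, 0, 255, 0, 0, 0, 0], newtons=60)

```text
t: 1.3
eef_pos: [0.5314, 0.0468, 0.2454]
tool_rot: [-0.0, 0.707, 0.707, -0.0]
contact_force: [0.4, -0.1, 0.1]
gripper_width: -0.002
grasp_force: 0.0
```

```bash
python3 - <<'E'
from h import *
c=imaging.read_camera('side');d=imaging.read_camera('scene')
a=cv2.resize(c['frame'][150:270,270:390],(400,400),interpolation=cv2.INTER_CUBIC)
b=cv2.resize(d['frame'][160:280,250:370],(400,400),interpolation=cv2.INTER_CUBIC)
save('tab1',np.hstack([a,b]))
print(bot.get_obs()['eef_pos'],bot.get_obs()['contact_force'])
E
```

```text
[0.53195789 0.04701908 0.2463706 ] [ 0.60463391  0.09237287 -0.11628743]
```

View pics/tab1.png

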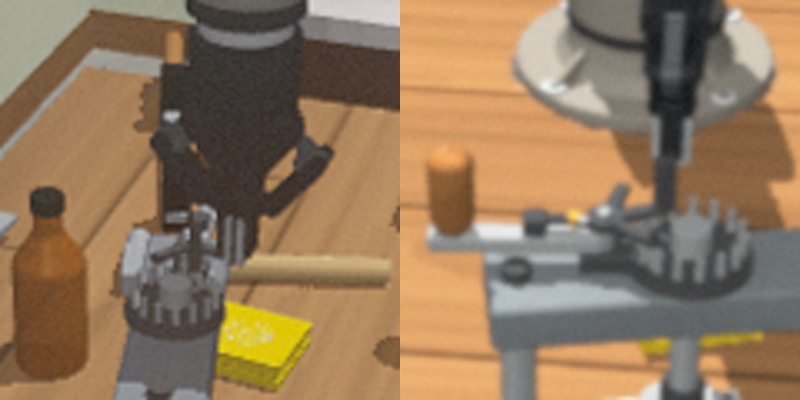

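The side crop shows the shut fingertips at (238,235), beside the wheel with the tab near (205,215). In the scene crop the fingers are right behind the tab at (665,165). Pushing +x.

>>> carry_out(targets=[255, 5, 0, 0, 0, 255, 5, 0, 0, 0, 255, 5, 0, 0, 0, 255, 4, 0, 0, 0, 255, 4, 0, 0, 0, 255, 0, 0, 0, 0])

```text
t: 2.0
eef_pos: [0.5549, 0.0468, 0.2453]
tool_rot: [0.0, 0.707, 0.707, 0.0]
contact_force: [0.1, -0.1, 0.3]
gripper_width: 0.0
grasp_force: 0.0
```

>>> carry_out(targets=[255, 4, 0, 0, 0, 255, 3, 0, 0, 0, 255, 0, 0, 0, 0])

```text
t: 2.3
eef_pos: [0.5615, 0.0469, 0.2454]
tool_rot: [0.0, 0.707, 0.707, 0.0]
contact_force: [-0.2, 0.7, 0.1]
gripper_width: 0.001
grasp_force: 0.0
```

```bash
python3 - <<'E'
from h import *
c=imaging.read_camera('side');d=imaging.read_camera('scene')
a=cv2.resize(c['frame'][190:270,280:360],(400,400),interpolation=cv2.INTER_CUBIC)
b=cv2.resize(d['frame'][180:260,290:370],(400,400),interpolation=cv2.INTER_CUBIC)
save('tab2',np.hstack([a,b]))
print(bot.get_obs()['eef_pos'],bot.get_obs()['contact_force'])
E
```

```text
[0.56107872 0.04692144 0.2452777 ] [-0.0379639   0.54218059 -0.27222602]
```

View pics/tab2.png

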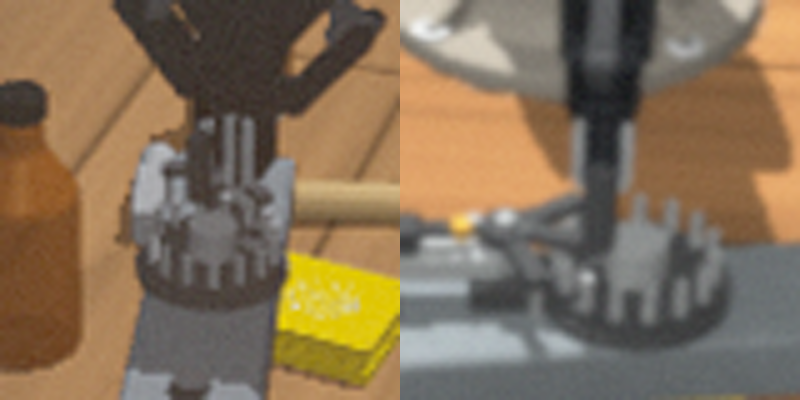

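The side crop shows the tab at (198,165), about 9 px (~16 mm) towards +x from before, with almost no force on the tool, so it has snapped over. I nudge it a little more, then withdraw.

>>> carry_out(targets=[255, 3, 0, 0, 0, 255, 2, 0, 0, 0, 255, 0, 0, 0, 0])

```text
t: 2.7
eef_pos: [0.5653, 0.047, 0.2452]
tool_rot: [-0.001, 0.707, 0.707, -0.001]
contact_force: [-3.6, 1.2, 2.5]
gripper_width: -0.0
grasp_force: 2.1
```

>>> carry_out(targets=[255, -12, 0, 0, 0, 255, 0, 0, 30, 0, 135, 0, 0, 35, 0, 135, 6, -30, 0, 0, 135, 6, -30, 0, 0, 135, 6, -30, 0, 0, 135, 6, -28, 0, 0, 135, 3, 0, 0, 0, 135, 0, 0, 0, 0, 135, 0, 0, 0, 0])

```text
t: 3.7
eef_pos: [0.5808, -0.0696, 0.3102]
tool_rot: [-0.0, 0.707, 0.708, 0.0]
contact_force: [-0.9, 0.1, -0.3]
gripper_width: 0.47
grasp_force: 0.0
```

```bash
python3 - <<'E'
from h import *
o=bot.get_obs();w=imaging.read_camera('wrist')
c=imaging.read_camera('side');d=imaging.read_camera('scene')
from scipy.spatial.transform import Rotation as R
q=o['tool_rot'];T=np.eye(4);T[:3,:3]=R.from_quat([q[1],q[2],q[3],q[0]]).as_matrix();T[:3,3]=o['eef_pos']
T=T@np.array(w['tool_from_camera'])
print(o['eef_pos'],o['gripper_width'],T.round(3).tolist(),w.get('fov_y'),w.get('cx'),w.get('cy'))
np.save('w.npy',dict(w=w,T=T),allow_pickle=True)
a=cv2.resize(c['frame'][190:270,280:360],(400,400),interpolation=cv2.INTER_CUBIC)
b=cv2.resize(w['frame'],(400,300))
save('tab3',np.hstack([a,np.vstack([b,np.zeros((100,400,3),np.uint8)])]))
print('knob proj',proj(w,[.5865,-.072,.275],T),'axis',proj(w,[.5735,.0605,.233],T))
for n,p in(('rel',[.5645,.044,.267]),('tight',[.5855,.046,.267])): print(n,proj(c,p),proj(w,p,T))
E
```

```text
[ 0.58077884 -0.06962408  0.31023837] 0.46956357463997067 [[1.0, -0.002, 0.0, 0.581], [0.002, 0.946, 0.325, 0.014], [-0.001, -0.325, 0.946, 0.452], [0.0, 0.0, 0.0, 1.0]] 66.1199476134149 315.4715427400186 239.71109893343586
knob proj (np.float64(325.4185969800413), np.float64(284.8356226516608)) axis (np.float64(301.2362373397834), np.float64(19.309453216824892))
rel (np.float64(328.1154562449229), np.float64(217.365551975558)) (np.float64(278.7554712129704), np.float64(42.95162406251194))
tight (np.float64(319.34859447840057), np.float64(216.3125957252328)) (np.float64(325.54953159462144), np.float64(38.03895290147949))
```

View pics/tab3.png

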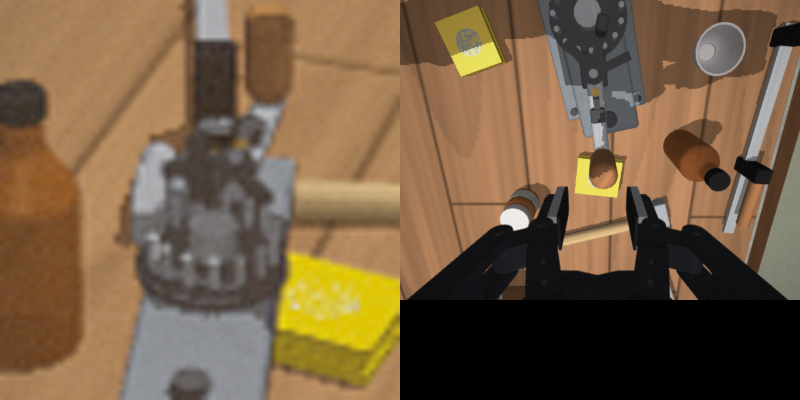

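The flip is confirmed: the tab sits at wrist frame (323,40) against a predicted (325.5,38) for tightening. The knob top at (325,280) is where predicted (325,285). I lower the fingers over the knob.

>>> carry_out(targets=[150, 6, -4, 0, 6, 150, 0, 0, -25, 0, 150, 0, 0, -25, 0, 150, 0, 0, -23, 0, 150, 0, 0, 0, 0, 150, 0, 0, 0, 0])

```text
t: 4.45
eef_pos: [0.5871, -0.0744, 0.2377]
tool_rot: [-0.0, 0.669, 0.743, -0.0]
contact_force: [-0.4, 0.3, 0.6]
gripper_width: 0.415
grasp_force: 0.0
```

>>> carry_out(targets=[150, -8, 0, 0, -3, 150, -8, 0, 0, -4, 150, -8, 0, 0, -3, 150, -7, 0, 0, -3, 150, -7, 1, 0, -3, 150, -7, 1, 0, -3, 150, -6, 2, 0, -3, 150, -5, 2, 0, -2])

```text
t: 5.25
eef_pos: [0.5338, -0.0694, 0.2398]
tool_rot: [0.003, 0.81, 0.587, 0.003]
contact_force: [5.6, -2.9, -4.6]
gripper_width: 0.415
grasp_force: 3.6
```

>>> carry_out(targets=[150, 8, -1, 0, 4, 150, 8, -2, 0, 4, 150, 10, -1, 0, 4, 150, 9, -1, 0, 4, 150, 10, 0, 0, 4, 150, 9, 1, 0, 4, 150, 9, 1, 0, 4, 150, 9, 2, 0, 4, 150, 9, 3, 0, 4, 150, 9, 3, 0, 4, 150, 9, 4, 0, 4, 150, 8, 4, 0, 4, 150, 8, 5, 0, 4, 150, 8, 5, 0, 4, 150, 5, 5, 0, 3, 150, 5, 4, 0, 3, 150, 0, 0, 0, 0])

```text
t: 6.95
eef_pos: [0.6653, -0.0362, 0.2391]
tool_rot: [0.001, 0.39, 0.921, 0.001]
contact_force: [-0.2, -0.5, 0.1]
gripper_width: 0.412
grasp_force: 0.0
```

```bash
cat >> h.py <<'E'
def st():
    o=bot.get_obs();p=np.array(o['eef_pos'])[:2]-[.5735,.0605];r=np.linalg.norm(p);f=np.degrees(np.arctan2(p[1],p[0]))
    u=p/r;t=np.array([u[1],-u[0]]) # clockwise
    F=np.array(o['contact_force'])[:2]
    q=o['tool_rot'];print('r %.4f phi %.1f h %.3f yaw %.1f push %.2f radial %.2f t %.2f width %.3f'%(r,f,np.radians(-77.2-f),2*np.degrees(np.arctan2(q[2],q[1]))-90,-F@t,F@u,o['t'],o['gripper_width']))
E
python3 -c "
from h import *
st()"
```

```text
r 0.1333 phi -46.5 h -0.536 yaw 44.1 push -0.45 radial 0.24 t 6.95 width 0.412
```

>>> carry_out(targets=[150, -6, -7, 0, -4, 150, -7, -6, 0, -4, 150, -8, -5.5, 0, -4, 150, -8.5, -4.5, 0, -4])

```text
t: 7.35
eef_pos: [0.6364, -0.0589, 0.2388]
tool_rot: [0.002, 0.517, 0.856, 0.002]
contact_force: [7.3, 2.0, -4.4]
gripper_width: 0.411
grasp_force: 3.7
```

```bash
python3 -c "
from h import *
st()"
```

```text
r 0.1350 phi -62.2 h -0.262 yaw 27.8 push 7.40 radial 1.65 t 7.35 width 0.411
```

>>> carry_out(targets=[150, -4.2, -2.2, 0, -2, 150, -4.3, -2, 0, -2, 150, -4.4, -1.8, 0, -2])

```text
t: 7.65
eef_pos: [0.6238, -0.0649, 0.2388]
tool_rot: [0.002, 0.56, 0.828, 0.002]
contact_force: [7.4, 1.6, -4.4]
gripper_width: 0.416
grasp_force: 3.5
```

```bash
python3 -c "
from h import *
st()"
```

```text
r 0.1351 phi -68.2 h -0.158 yaw 21.9 push 7.46 radial 1.28 t 7.65 width 0.416
```

>>> carry_out(targets=[150, -4.4, -1.7, 0, -2, 150, -4.5, -1.5, 0, -2, 150, -4.6, -1.3, 0, -2])

```text
t: 7.95
eef_pos: [0.6104, -0.0696, 0.2389]
tool_rot: [0.002, 0.603, 0.798, 0.002]
contact_force: [6.5, 1.4, -4.6]
gripper_width: 0.413
grasp_force: 3.5
```

```bash
python3 -c "
from h import *
st()"
```

```text
r 0.1352 phi -74.2 h -0.053 yaw 15.9 push 6.62 radial 0.44 t 7.95 width 0.413
```

>>> carry_out(targets=[150, -4.6, -1.1, 0, -2, 150, -4.6, -1, 0, -2, 150, -4.7, -0.8, 0, -2])

```text
t: 8.25
eef_pos: [0.5965, -0.0728, 0.2389]
tool_rot: [0.002, 0.644, 0.765, 0.002]
contact_force: [7.2, 1.1, -4.9]
gripper_width: 0.411
grasp_force: 3.5
```

```bash
python3 -c "
from h import *
st()"
```

```text
r 0.1353 phi -80.2 h 0.053 yaw 9.9 push 7.24 radial 0.18 t 8.25 width 0.411
```

Still running free. To φ = -86°.

>>> carry_out(targets=[150, -4.6, -0.6, 0, -2, 150, -4.7, -0.5, 0, -2, 150, -4.7, -0.3, 0, -2])

```text
t: 8.55
eef_pos: [0.5824, -0.0746, 0.2388]
tool_rot: [0.002, 0.683, 0.73, 0.002]
contact_force: [7.3, -0.8, -3.7]
gripper_width: 0.413
grasp_force: 3.5
```

```bash
python3 -c "
from h import *
st()"
```

```text
r 0.1354 phi -86.2 h 0.157 yaw 3.8 push 7.19 radial 1.25 t 8.55 width 0.413
```

>>> carry_out(targets=[150, -4.7, 0, 0, -2, 150, -4.7, 0.1, 0, -2, 150, -4.7, 0.3, 0, -2])

```text
t: 8.85
eef_pos: [0.5683, -0.0749, 0.2388]
tool_rot: [0.002, 0.72, 0.693, 0.002]
contact_force: [7.7, -1.4, -5.1]
gripper_width: 0.414
grasp_force: 3.6
```

```bash
python3 -c "
from h import *
st()"
```

```text
r 0.1355 phi -92.2 h 0.262 yaw -2.2 push 7.79 radial 1.07 t 8.85 width 0.414
```

>>> carry_out(targets=[150, -4.7, 0.4, 0, -2, 150, -4.7, 0.6, 0, -2, 150, -4.7, 0.8, 0, -2])

```text
t: 9.15
eef_pos: [0.5542, -0.0738, 0.2389]
tool_rot: [0.003, 0.756, 0.655, 0.002]
contact_force: [7.2, -3.4, -4.9]
gripper_width: 0.415
grasp_force: 3.6
```

```bash
python3 -c "
from h import *
st()"
```

```text
r 0.1356 phi -98.2 h 0.366 yaw -8.2 push 7.60 radial 2.38 t 9.15 width 0.415
```

>>> carry_out(targets=[150, -4.6, 0.9, 0, -2, 150, -4.6, 1.1, 0, -2, 150, -4.6, 1.3, 0, -2])

```text
t: 9.45
eef_pos: [0.5403, -0.0711, 0.239]
tool_rot: [0.003, 0.789, 0.614, 0.002]
contact_force: [5.7, -4.3, -3.7]
gripper_width: 0.416
grasp_force: 3.7
```

```bash
python3 -c "
from h import *
st()"
```

```text
r 0.1357 phi -104.2 h 0.470 yaw -14.3 push 6.61 radial 2.79 t 9.45 width 0.416
```

>>> carry_out(targets=[150, -4.5, 1.5, 0, -2, 150, -4.4, 1.7, 0, -2])

```text
t: 9.65
eef_pos: [0.5314, -0.0683, 0.2391]
tool_rot: [0.003, 0.81, 0.586, 0.002]
contact_force: [6.1, -6.0, -2.3]
gripper_width: 0.411
grasp_force: 3.8
```

>>> carry_out(targets=[150, 8, -1, 0, 4, 150, 8, -2, 0, 4, 150, 10, -1, 0, 4, 150, 9, -1, 0, 4, 150, 10, 0, 0, 4, 150, 9, 1, 0, 4, 150, 9, 1, 0, 4, 150, 9, 2, 0, 4, 150, 9, 3, 0, 4, 150, 9, 3, 0, 4, 150, 9, 4, 0, 4, 150, 8, 4, 0, 4, 150, 8, 5, 0, 4, 150, 8, 5, 0, 4, 150, 5, 5, 0, 3, 150, 5, 4, 0, 3, 150, 0, 0, 0, 0])

```text
t: 11.35
eef_pos: [0.663, -0.0338, 0.2384]
tool_rot: [0.001, 0.391, 0.92, 0.0]
contact_force: [-0.0, 0.1, -0.2]
gripper_width: 0.412
grasp_force: 0.0
```

```bash
python3 - <<'E'
from h import *
st()
c=imaging.read_camera('scene');f=c['frame'][255:325,290:380];save('gap',cv2.resize(f,(720,560),interpolation=cv2.INTER_CUBIC))
E
```

```text
r 0.1301 phi -46.5 h -0.536 yaw 44.0 push 0.07 radial -0.09 t 11.35 width 0.412
```

View pics/gap.png

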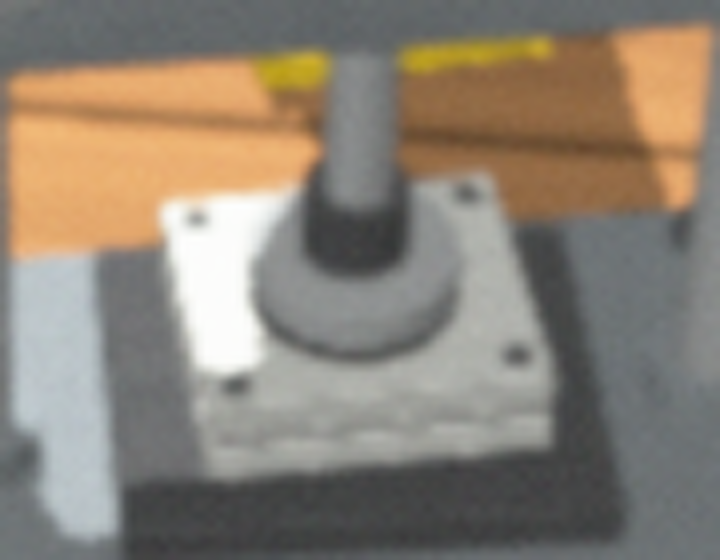

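The pad at (355,280) looks close to the mould top but is not pressing yet. I continue in small steps, reading the push each time.

>>> carry_out(targets=[150, -2.3, -4.4, 0, -2, 150, -2.5, -4.3, 0, -2, 150, -2.6, -4.1, 0, -2])

```text
t: 11.7
eef_pos: [0.6547, -0.0471, 0.2376]
tool_rot: [0.0, 0.44, 0.898, 0.0]
contact_force: [0.8, 1.9, -0.1]
gripper_width: 0.412
grasp_force: 0.7
```

```bash
python3 -c "
from h import *
st()"
```

```text
r 0.1348 phi -53.0 h -0.423 yaw 37.8 push 1.73 radial -1.02 t 11.70 width 0.412
```

Lost motion (1.7 N). Next 6°.

>>> carry_out(targets=[150, -3.8, -2.8, 0, -2, 150, -3.8, -2.7, 0, -2, 150, -3.9, -2.5, 0, -2])

```text
t: 12.0
eef_pos: [0.6434, -0.0551, 0.2376]
tool_rot: [0.0, 0.486, 0.874, 0.0]
contact_force: [3.0, 2.1, 0.1]
gripper_width: 0.414
grasp_force: 1.9
```

```bash
python3 -c "
from h import *
st()"
```

```text
r 0.1351 phi -58.8 h -0.321 yaw 31.8 push 3.62 radial -0.26 t 12.00 width 0.414
```

>>> carry_out(targets=[150, -4, -2.4, 0, -2, 150, -4.1, -2.2, 0, -2])

```text
t: 12.2
eef_pos: [0.6366, -0.0588, 0.2376]
tool_rot: [0.001, 0.516, 0.857, 0.001]
contact_force: [7.6, 1.5, -1.7]
gripper_width: 0.413
grasp_force: 3.6
```

```bash
python3 -c "
from h import *
st()"
```

```text
r 0.1350 phi -62.1 h -0.263 yaw 27.9 push 7.44 radial 2.19 t 12.20 width 0.413
```

>>> carry_out(targets=[150, -4.2, -2.2, 0, -2, 150, -4.3, -2, 0, -2])

```text
t: 12.4
eef_pos: [0.6281, -0.063, 0.2376]
tool_rot: [0.001, 0.546, 0.838, 0.001]
contact_force: [6.3, 2.7, -1.5]
gripper_width: 0.415
grasp_force: 3.5
```

```bash
python3 -c "
from h import *
st()"
```

```text
r 0.1350 phi -66.2 h -0.193 yaw 23.9 push 6.89 radial 0.04 t 12.40 width 0.415
```

>>> carry_out(targets=[150, -4.4, -1.9, 0, -2, 150, -4.4, -1.7, 0, -2, 150, -4.5, -1.5, 0, -2])

```text
t: 12.7
eef_pos: [0.6148, -0.0682, 0.2376]
tool_rot: [0.001, 0.589, 0.808, 0.001]
contact_force: [5.7, 2.4, -2.7]
gripper_width: 0.415
grasp_force: 3.5
```

```bash
python3 -c "
from h import *
st()"
```

```text
r 0.1351 phi -72.2 h -0.087 yaw 17.9 push 6.11 radial -0.51 t 12.70 width 0.415
```

>>> carry_out(targets=[150, -4.5, -1.4, 0, -2, 150, -4.6, -1.2, 0, -2, 150, -4.6, -1, 0, -2])

```text
t: 13.0
eef_pos: [0.601, -0.0719, 0.2376]
tool_rot: [0.001, 0.63, 0.776, 0.001]
contact_force: [6.7, 2.0, -2.2]
gripper_width: 0.407
grasp_force: 3.5
```

```bash
python3 -c "
from h import *
st()"
```

```text
r 0.1353 phi -78.3 h 0.018 yaw 11.9 push 7.01 radial -0.59 t 13.00 width 0.407
```

>>> carry_out(targets=[150, -4.6, -0.9, 0, -2, 150, -4.7, -0.7, 0, -2, 150, -4.7, -0.5, 0, -2])

```text
t: 13.3
eef_pos: [0.587, -0.0742, 0.2376]
tool_rot: [0.001, 0.67, 0.742, 0.001]
contact_force: [6.6, 1.1, -2.8]
gripper_width: 0.411
grasp_force: 3.4
```

```bash
python3 -c "
from h import *
st()"
```

```text
r 0.1354 phi -84.3 h 0.123 yaw 5.9 push 6.63 radial -0.45 t 13.30 width 0.411
```

>>> carry_out(targets=[150, -4.7, -0.2, 0, -2, 150, -4.7, 0, 0, -2, 150, -4.7, 0.1, 0, -2])

```text
t: 13.6
eef_pos: [0.5729, -0.075, 0.2376]
tool_rot: [0.001, 0.708, 0.706, 0.001]
contact_force: [6.0, -0.0, -2.9]
gripper_width: 0.411
grasp_force: 3.5
```

```bash
python3 -c "
from h import *
st()"
```

```text
r 0.1355 phi -90.2 h 0.228 yaw -0.2 push 5.99 radial 0.02 t 13.60 width 0.411
```

>>> carry_out(targets=[150, -4.7, 0.3, 0, -2, 150, -4.7, 0.5, 0, -2, 150, -4.7, 0.6, 0, -2])

```text
t: 13.9
eef_pos: [0.5593, -0.0743, 0.2376]
tool_rot: [0.002, 0.744, 0.668, 0.001]
contact_force: [10.2, -1.8, -5.3]
gripper_width: 0.411
grasp_force: 5.1
```

```bash
python3 -c "
from h import *
st()"
```

```text
r 0.1355 phi -96.0 h 0.328 yaw -6.2 push 10.31 radial 0.70 t 13.90 width 0.411
```

Contact: push is 10.3 N against about 7 N free. Slightly further.

>>> carry_out(targets=[150, -2.5, 0.4, 0, -1])

```text
t: 14.0
eef_pos: [0.5569, -0.0741, 0.2376]
tool_rot: [0.002, 0.75, 0.661, 0.001]
contact_force: [10.1, -3.2, -6.5]
gripper_width: 0.41
grasp_force: 5.4
```

```bash
python3 -c "
from h import *
st()"
```

```text
r 0.1356 phi -97.0 h 0.346 yaw -7.2 push 10.43 radial 1.95 t 14.00 width 0.410
```

>>> carry_out(targets=[150, -2, 0.3, 0, -1])

```text
t: 14.1
eef_pos: [0.5551, -0.0738, 0.2376]
tool_rot: [0.002, 0.756, 0.655, 0.002]
contact_force: [12.2, -2.6, -7.1]
gripper_width: 0.413
grasp_force: 5.6
```

```bash
python3 -c "
from h import *
st()"
```

```text
r 0.1356 phi -97.8 h 0.359 yaw -8.2 push 12.46 radial 0.93 t 14.10 width 0.413
```

Push is about 12 N, roughly half as much again as running free. I centre the fingers off the knob and withdraw upward.

>>> carry_out(targets=[150, 2, 0, 0, 0, 140, 2, 0, 0, 0, 130, 0, 0, 0, 0, 130, 0, 0, 0, 0, 130, 0, 0, 15, 0, 130, 0, 0, 25, 0, 130, 0, 0, 35, 0, 130, 0, 0, 35, 0, 130, 0, 0, 0, 0, 130, 0, 0, 0, 0])

```text
t: 15.1
eef_pos: [0.5569, -0.0723, 0.3478]
tool_rot: [0.0, 0.755, 0.656, 0.0]
contact_force: [-0.4, -0.3, -0.1]
gripper_width: 0.487
grasp_force: 0.0
```

```bash
python3 - <<'E'
from h import *
o=bot.get_obs();print(o['eef_pos'],o['contact_force'])
w=imaging.read_camera('wrist')['frame'];s=imaging.read_camera('scene')['frame']
save('end',np.hstack([cv2.resize(w,(400,300)),cv2.resize(s[180:330,230:430],(400,300))]))
E
```

```text
[ 0.55685645 -0.07230483  0.34775503] [-0.39375252 -0.25761076 -0.11593849]
```

View pics/end.png

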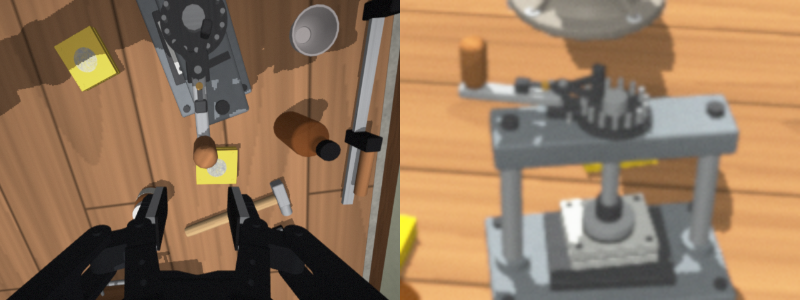

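The final view shows the gripper clear above the knob (205,150), the tab on the tightening side and the mould under the pad (605,225), with the bystanders undisturbed. Handing in.

```bash
python3 -c "
from station import bot
print(bot.hand_in())"
```

```text
the job is handed in; nothing more can be done
None
```

I flipped the lever to tightening and wound the pad down until the handle took about 12 N, against about 7 N running free (an estimated 75–85 N on the mould). I then let go of the handle and handed the job in at about 15 s of the 72 s, but the hand-in returned no verdict.

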